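# Hold a peg rail against the sprung fence for fastening

## Task

Press both hanging pegs of the wooden rail fully home, then lay the rail flat on the jig's bed, along the lane and centred on the sprung fence, and push its end squarely against the fence until the fence's pointer stands between the two ribs. Push gently, so that the pointer never runs well past the far rib, and leave the things around in place. Finish while still holding it there with the same steady push: I will drive the screws, so do not let go.

Things in the scene. Friction and masses are not known exactly. Their poses are not given: they have to be found in the camera images.
- rail: Loose wooden peg rail lying on its back: board 170 long (x) x 46 wide (y) x 22 thick (z, up), 0.1 to 0.28 kg with two round hanging pegs standing up from its centre line, 58 either side of the middle. Origin: centre of the board's underside. Its ends are alike. The middle 80 of its length is free of pegs and can be gripped across the 46 width.
- peg_front_top (a point): Centre of the flat top of the peg at the rail's +x end, at rail x = +58. The peg is a turned knob, 25 across near the top, 34 high over its shoulder (26 across). The top is 56 above the board's underside when the peg is home, up to 64 when it stands proud.
- peg_rear_top (a point): The same for the peg at the rail's -x end, at rail x = -58.
- peg_front (a joint): How far that peg is pressed into its hole, m: 0 = shoulder 8 mm proud of the board, 0.008 = fully home, shoulder on the board. It starts 5 to 8 mm proud. It slides straight down with about 6 N of friction and stays where it is left.
- peg_rear (a joint): The same for the other peg.
- jig: Assembly jig screwed to the worktop: plywood bed 235 x 100 x 15 thick, a sprung fence at its +x end. Origin: on the worktop, on its centre line, 100 from the bed's front (-x) end; x points along the bed to the fence, z up. Bed top at z = 15. Two thin dark lines along x, 50 apart, mark the rail's lane. Free bed: x from -100 to the fence at +75; behind it a fixed block 57 high.
- scale (a point): Top of the jig's fixed scale bar, midway between its two dark upright ribs (14 apart along jig x, 6 high). The bar is 56 long, 8 wide, its top 50 over the worktop; it stands beside the fence at jig x = 65 to 121, y = 38 to 46.
- fence_face (a point): Centre of the fence's front face, 35 over the worktop: an upright steel plate 46 wide, 36 high (17 to 53 over the worktop) that faces the jig's -x and slides with the fence. At rest it lies at jig x = +75, y = 0.
- fence (a joint): How far the fence is pushed back along the jig's +x, m: 0 at rest, end of travel 0.030, spring 700 N/m without preload. The dark pointer on the fence (2 wide) stands over the near rib (2 wide) at 0.008 and over the far rib at 0.022; it is clear of both, between them, from 0.010 to 0.020 (7 to 14 N).
- screwdriver: Bystander, leave alone: small screwdriver, 170 long, handle 24 thick, lying between the work places. Origin: centre of its underside.
- tape_measure: Bystander, leave alone: tape measure in its case, 77 x 35 x 56 high. Origin: centre of its underside.
- masking_tape: Bystander, leave alone: roll of masking tape lying flat, 98 across, 25 high. Origin: centre of its underside.
- reel: Bystander, leave alone: reel of thread standing upright, 28 across, 39 high. Origin: centre of its underside.
- clothes_peg: Bystander, leave alone: wooden spring clothes peg, 73 x 24 x 11, lying between the work places. Origin: centre of its underside.

How it is judged:
By the outcome, as a careful person would: the job done as asked, in the order asked, and still so for the second after the job is handed in, while the arm keeps its last pose, push and grip.
It also fails if it takes over 64 s, if anything falls off the work surface, if the arm or the gripper's body presses on something with over 40 N, if the wrist force passes 120 N, or if a joint passes its speed limit or range.

## Robot

A 6-joint arm with a two-finger parallel gripper is mounted at the origin on a cart in front of the work surface, level with it; the furniture and walls round the work are solid. World frame = base frame: x ahead of the robot, y to its left, z up, the work surface at z = 0. Lengths are in m, angles in rad, forces in N, time in s.
With the tool pointing down it reaches from about 0.375 to 0.975 m from the base axis. Payload 3.8 kg.
Tool frame: the origin (TCP) lies midway between the tips of the shut fingers; the grasp point (between the pads) lies 19 mm behind it; z points along the fingers, y is the line along which they close (so a half turn about z gives the same grasp; the last joint's range is limited). The gripper opens to 85 mm and grips with 20 to 120 N. Pads are 22 mm wide; open, the fingers measure 114 mm over their backs; the gripper's body (76 mm by 85 mm) begins 54 mm behind the grasp point. The pads swing forward as they close: fully open they stand 13 mm farther back than shut.
Start: joints at [1.283, 0.264, 1.604, -0, 1.274, -0.037], TCP at [0.168, 0.654, 0.231] pointing down, gripper open.
Joint ranges: [-2.63, 2.63], [-0.94, 2.18], [0.31, 2.57], [-1.31, 4.45], [0, 2.66], [-2.55, 2.55]. Speed limits (rad/s): [2.57, 2.57, 3.14, 3.14, 3.14, 3.14].

## Interface

Orientations are given as a rotation vector (axis times angle).
In Python, from workcell import status, read_camera, workorder, masks_of gives the robot as it stands.
- The arm moves only by the tool drive_tool, never from a script. Its argument "rows" is a list of rows, each a list of 7 numbers: the turn, a rotation vector about the tool's x, y, z in degrees, then the shift along the tool's x, y, z in m, then the opening, from 0 (shut) to 1 (fully open). In form: [[ax, ay, az, tx, ty, tz, claw], ...]. A call has 1 to 8 rows; each row shifts and turns the commanded pose from where the row before left it, along the tool's axes as they then stand; what a row does not reach is not made up. A row lasts 1/12 s, in which the tool goes at most 41.7 mm and 7.16 degrees, less where a joint would pass 70% of its speed; a pose out of reach is approached as far as the arm can. A call is refused whole if a number of a shift passes 0.0417 or a number of a turn 7.16, either way. A call with a gripper value outside its range is refused whole. The fingers move at their own pace and stop on an object; "force" is the grip in N (left out, the last holds). Time passes only in rows, so rows that do not move let the fingers close. It gives the time, the measured TCP pose, the force, the opening and the grip force at its end, in the units of the state.
- status.read_state(): the state, without advancing time (a new reading comes with each control period).
- read_camera(name): name is "scene" or "top" or "wrist"; returns a dict with "color" (384x512x3 uint8, red, green, blue), "intrinsics" (3x3 intrinsics, pixels), "D" ([k1, k2, p1, p2, k3] as OpenCV has them; the pictures are not rectified), "world_from_camera" (4x4, takes a point from camera to world coordinates); the wrist camera has in their place "mount" (4x4, takes a point from camera to tool coordinates, whose origin is the TCP and whose axes are the flange's). Camera axes: x right, y up, looking along -z (the intrinsics and any distortion apply to the point x, -y, -z); pixel columns grow to the right and rows downward; lengths in m; the calibration is good to about 2 mm. A picture is of the moment at which its call begins: read the wrist's pose just before it. There is no depth.
- workorder.finish_job(): hands the job in; it is judged then, once.
Trained networks look in a picture, given as the dict that the camera call returned (one of the last four; its "shot" number tells which), for a name from the list of things; names that differ only in an ending like _2 or _b are one class to them, and where a whole thing is asked for, a point or a joint stands for the part that bears it (a point fixed in the world has none). Each returns a list of dicts, best first, with "score" (0 to 1); they miss things now and then, are a little off and sometimes report something else, mostly with a low value. They report only what shows in the picture. A call takes as long as a camera call.
- masks_of(picture, name): "mask" (384x512 bool, what is visible of it) and "bbox" ([left, top, right, bottom] in pixels, round what is visible of it).
The state is a dict: "time": time; "q": joint angles; "joint_vel": joint speeds; "joint_torque": joint torques, N m; "tool_pos": TCP position; "tcp_rot": TCP orientation; "wrist_force": force on the tool from outside, world axes, zero at the start; "torque": the same for the moment, N m; "width": opening from 0.0 (shut) to 1.0 (fully open); "grip_force": force on a finger pad.
Only numpy, scipy, OpenCV 4.12 (cv2) and the standard library are available. Lean on these libraries where they do the work, as an engineer would, in place of code of your own. Each camera call takes 0.05 s, during which the arm holds its last target. There are 200 camera calls.

## Working session

There is one attempt and no reset: what is moved stays moved. The work goes in short steps, Python scripts to look and compute and a tool call to move; the robot and the scene stay as the last step left them, time stands still between calls to the robot, and variables do not carry over. Pictures are saved under pics/ and viewed, at most 10 in all, crops included, and the job is handed in when it is done.

Besides the shell and the picture viewer there is one more tool, called in YAML: its name, and indented under it one key for each argument. drive_tool: Moves the arm, as the interface text tells. Its arguments: {"type":"object","properties":{"rows":{"type":"array"},"force":{"type":"number"}},"required":["rows"]}

```bash
ls; mkdir -p pics; cat > h.py <<'E'
import numpy as np, cv2
from scipy.spatial.transform import Rotation as R
from workcell import status, read_camera, workorder, masks_of
def cam(name):
    s=status.read_state(); p=read_camera(name)
    if 'mount' in p:
        T=np.eye(4);T[:3,:3]=R.from_rotvec(s['tcp_rot']).as_matrix();T[:3,3]=s['tool_pos']
        p['W']=T@np.array(p['mount'])
    else: p['W']=np.array(p['world_from_camera'])
    return p
def ray(p,uv):
    u=cv2.undistortPoints(np.array(uv,float).reshape(-1,1,2),np.array(p['intrinsics'],float),np.array(p['D'],float)).reshape(-1,2)
    d=np.c_[u[:,0],-u[:,1],-np.ones(len(u))]@p['W'][:3,:3].T
    return p['W'][:3,3],d
def atz(p,uv,z):
    o,d=ray(p,uv); return o+d*((z-o[2])/d[:,2])[:,None]
def proj(p,X):
    X=np.array(X,float).reshape(-1,3); c=(X-p['W'][:3,3])@p['W'][:3,:3]
    c=c*[1,-1,-1]
    return cv2.projectPoints(c,np.zeros(3),np.zeros(3),np.array(p['intrinsics'],float),np.array(p['D'],float))[0].reshape(-1,2)
def save(p,n): cv2.imwrite('pics/'+n,p['color'][:,:,::-1])
E
python3 - <<'E'
from h import *
print(status.read_state())
for n in ('scene','top'):
    p=cam(n); save(p,n+'0.png'); print(n,p['W'].round(3).tolist(),np.array(p['intrinsics']).round(1).tolist(),p['D'])
    for k in ['rail','peg_front_top','jig','fence_face','screwdriver','tape_measure','masking_tape','reel','clothes_peg']:
        for m in masks_of(p,k)[:3]:
            mm=m['mask']; ys,xs=np.nonzero(mm); c,s,a=cv2.minAreaRect(np.c_[xs,ys].astype(np.float32))
            print(n,k,round(m['score'],2),m['bbox'],np.round(c),np.round(s),round(a), atz(p,[c],0.02).round(3)[0][:2])
E
```

```text
pics
{'time': 0.0, 'q': array([ 1.28306461e+00,  2.64776857e-01,  1.60537528e+00, -9.52354327e-06,
        1.27366847e+00, -3.68893566e-02]), 'joint_vel': array([-1.10116883e-03, -5.50556343e-04,  9.19666180e-05, -4.56003459e-06,
        4.38306321e-04, -9.02585124e-04]), 'joint_torque': array([ 1.05589999e-03, -5.15114450e+01, -3.67306995e+01,  1.25639394e-04,
        1.30141043e-02,  1.01092365e-05]), 'tool_pos': array([0.16734162, 0.65318345, 0.22994534]), 'tcp_rot': array([-0.39294154, -3.11656603,  0.00345558]), 'wrist_force': array([ 0.48711022, -0.21880087, -0.36991138]), 'torque': array([0.04156941, 0.02569987, 0.00306839]), 'grip_force': 0.0, 'width': 0.9931046927599863}
scene [[-0.678, 0.397, -0.618, -0.17], [-0.734, -0.338, 0.589, 0.598], [0.025, 0.853, 0.521, 0.642], [0.0, 0.0, 0.0, 1.0]] [[452.3, 0.0, 254.8], [0.0, 452.3, 192.1], [0.0, 0.0, 1.0]] [-0.04039927  0.          0.          0.          0.        ]
scene rail 0.67 [257.4, 167.9, 316.0, 215.2] [288. 192.] [63. 26.] 27 [ 0.512 -0.174]
scene peg_front_top 0.43 [268.9, 169.7, 272.5, 183.2] [270. 178.] [13.  7.] 90 [
[... 1589 characters left out ...]
fence_face 0.6 [154.1, 161.0, 177.0, 172.7] [163. 166.] [15. 18.] 81 [0.628 0.166]
top screwdriver 0.83 [223.5, 229.3, 236.6, 289.3] [229. 259.] [62. 10.] 90 [0.381 0.005]
top screwdriver 0.53 [292.8, 216.2, 302.2, 225.4] [299. 224.] [11. 10.] 90 [ 0.461 -0.174]
top tape_measure 0.94 [349.3, 147.9, 367.6, 177.1] [359. 162.] [28. 16.] 84 [ 0.615 -0.341]
top tape_measure 0.4 [225.3, 256.0, 233.4, 289.3] [229. 271.] [ 8. 36.] 2 [0.352 0.007]
top masking_tape 0.89 [340.3, 219.9, 380.8, 258.2] [362. 239.] [38. 39.] 90 [ 0.414 -0.327]
top reel 0.72 [156.1, 155.2, 174.8, 177.9] [163. 165.] [17. 19.] 81 [0.63  0.167]
top reel 0.52 [226.8, 159.5, 235.9, 170.8] [230. 164.] [14. 11.] 81 [ 0.625 -0.007]
```

```bash
python3 -c "
import cv2
a=cv2.imread('pics/top0.png')[135:300,130:390];cv2.imwrite('pics/topc.png',cv2.resize(a,None,fx=3,fy=3,interpolation=cv2.INTER_CUBIC))"
```

```text
(no output)
```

View pics/topc.png

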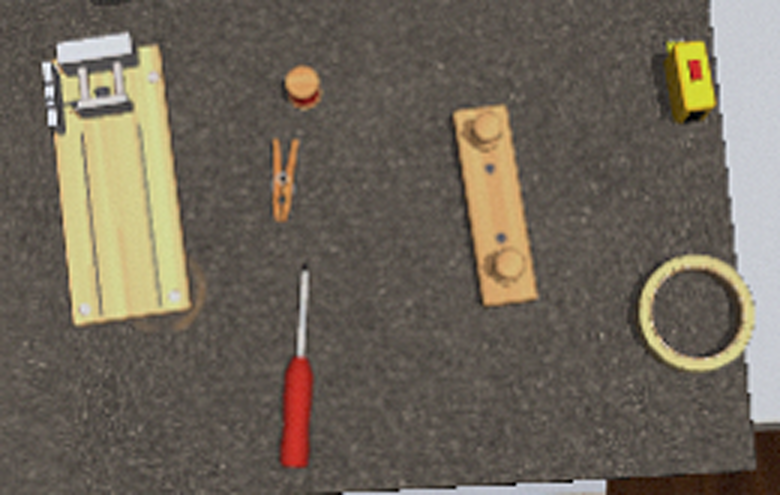

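View pics/scene0.png

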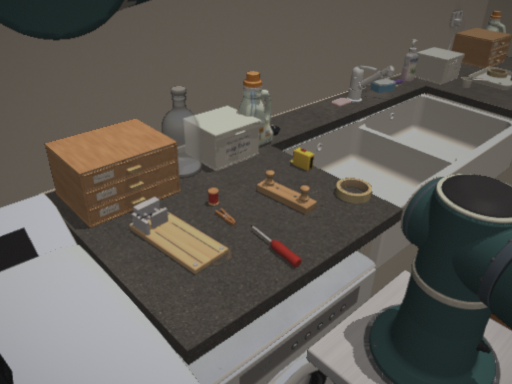

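```bash
python3 - <<'E'
from h import *
p=cam('top'); print('mount',np.array(cam('wrist')['mount']).round(3).tolist())
f=lambda c,z: atz(p,np.array(c)/3+[130,135],z)
b=f([(77,325),(190,305),(157,44)],.015); print('bed',b.round(4).tolist())
l=f([(82,137),(100,312),(140,125),(161,305)],.015); print('lane',l.round(4).tolist())
r=f([(453,112),(506,105),(537,298),(485,305)],.022); print('rail',r.round(4).tolist(), r.mean(0))
t=f([(488,124),(511,259)],.062); print('pegs',t.round(4).tolist(),np.linalg.norm(t[0]-t[1]))
u=(b[2]-b[1])[:2];print(np.degrees(np.arctan2(u[1],u[0])),np.linalg.norm(u),np.linalg.norm(b[0]-b[1]))
for a,c in ((l[0]-l[1],0),(l[2]-l[3],0),(r[0]-r[3],0),(r[1]-r[2],0),(t[0]-t[1],0)): print(np.degrees(np.arctan2(a[1],a[0])),np.linalg.norm(a))
s=status.read_state();print(R.from_rotvec(s['tcp_rot']).as_matrix().round(3))
E
```

```text
mount [[0.0, 0.951, 0.308, 0.079], [1.0, 0.0, -0.001, 0.0], [-0.001, 0.308, -0.951, -0.143], [0.0, 0.0, 0.0, 1.0]]
bed [[0.4297, 0.1881, 0.015], [0.442, 0.0928, 0.015], [0.6721, 0.1169, 0.015]]
lane [[0.5918, 0.183, 0.015], [0.4397, 0.1686, 0.015], [0.5999, 0.1327, 0.015], [0.4432, 0.1172, 0.015]]
rail [[0.5957, -0.1365, 0.022], [0.5996, -0.1821, 0.022], [0.4325, -0.1966, 0.022], [0.4289, -0.153, 0.022]] [ 0.51418545 -0.16706406  0.022     ]
pegs [[0.5733, -0.1622, 0.062], [0.46, -0.1734, 0.062]] 0.11382963371835202
5.989658156737431 0.2313610169800104 0.09612818529530551
5.390309777786631 0.15276411810263918
5.647815371137042 0.15742982278962933
5.677641013529155 0.1676306594855646
4.951247559878809 0.16773519949043147
5.647241287064751 0.11382963371835202
[[-0.969  0.248 -0.   ]
 [ 0.248  0.969 -0.   ]
 [ 0.    -0.    -1.   ]]
```

drive_tool:
  rows:
    - [0, 0, -6.63, 0, 0, 0, 0]
    - [0, 0, -6.63, 0, 0, 0, 0]
    - [0, 0, -6.63, 0, 0, 0, 0]
    - [0, 0, 0, -0.0111, -0.0354, 0.0012, 0]
    - [0, 0, 0, -0.0111, -0.0354, 0.0012, 0]
    - [0, 0, 0, -0.0111, -0.0354, 0.0012, 0]
    - [0, 0, 0, -0.0111, -0.0354, 0.0012, 0]
    - [0, 0, 0, -0.0111, -0.0354, 0.0012, 0]
  force: 40

```text
time: 1.77
tool_pos: [0.2401, 0.4815, 0.2252]
tcp_rot: [-0.152, 3.138, 0.0]
wrist_force: [1.7, -0.3, 0.3]
width: 0.005
grip_force: 0.0
```

drive_tool:
  rows:
    - [0, 0, 0, -0.0111, -0.0354, 0.0012, 0]
    - [0, 0, 0, -0.0111, -0.0354, 0.0012, 0]
    - [0, 0, 0, -0.0111, -0.0354, 0.0012, 0]
    - [0, 0, 0, -0.0111, -0.0354, 0.0012, 0]
    - [0, 0, 0, -0.0111, -0.0354, 0.0012, 0]
    - [0, 0, 0, -0.0111, -0.0354, 0.0012, 0]
    - [0, 0, 0, -0.0111, -0.0354, 0.0012, 0]
    - [0, 0, 0, -0.0111, -0.0354, 0.0012, 0]

```text
time: 2.43
tool_pos: [0.3558, 0.2081, 0.216]
tcp_rot: [-0.152, 3.137, 0.001]
wrist_force: [0.5, -0.9, 0.4]
width: 0.003
grip_force: 0.0
```

drive_tool:
  rows:
    - [0, 0, 0, -0.0111, -0.0354, 0.0012, 0]
    - [0, 0, 0, -0.0111, -0.0354, 0.0012, 0]
    - [0, 0, 0, -0.0111, -0.0354, 0.0012, 0]
    - [0, 0, 0, -0.0111, -0.0354, 0.0012, 0]
    - [0, 0, 0, -0.0111, -0.0354, 0.0012, 0]
    - [0, 0, 0, -0.0111, -0.0354, 0.0012, 0]
    - [0, 0, 0, -0.0111, -0.0354, 0.0012, 0]
    - [0, 0, 0, -0.0111, -0.0354, 0.0012, 0]

```text
time: 3.1
tool_pos: [0.4715, -0.0656, 0.2064]
tcp_rot: [-0.15, 3.137, -0.0]
wrist_force: [1.1, 0.8, 0.5]
width: 0.004
grip_force: 0.0
```

drive_tool:
  rows:
    - [0, 0, 0, -0.011, -0.034, 0.001, 0]
    - [0, 0, 0, -0.011, -0.034, 0.001, 0]
    - [0, 0, 0, -0.008, -0.03, 0.001, 0]
    - [0, 0, 0, 0, 0, 0, 0]
    - [0, 0, 0, 0, 0, 0, 0]

```text
time: 3.52
tool_pos: [0.5105, -0.1597, 0.2029]
tcp_rot: [0.147, -3.138, -0.001]
wrist_force: [0.1, -0.1, -0.6]
width: -0.002
grip_force: 0.0
```

```bash
python3 - <<'E'
from h import *
p=cam('wrist'); save(p,'w1.png'); print(status.read_state()['tool_pos'],status.read_state()['wrist_force'])
import pickle; pickle.dump(p,open('w1.pkl','wb'))
for k in ['peg_front_top','peg_rear_top','rail']:
    for m in masks_of(p,k)[:3]:
        ys,xs=np.nonzero(m['mask']); c,s,a=cv2.minAreaRect(np.c_[xs,ys].astype(np.float32))
        print(k,round(m['score'],2),m['bbox'],np.round(c),np.round(s),round(a),atz(p,[c],.062).round(4)[0])
E
```

```text
[ 0.51007097 -0.15853467  0.20281618] [ 0.36560912  0.37510952 -0.19569107]
peg_front_top 0.68 [243.8, 209.9, 264.8, 234.2] [249. 219.] [20. 23.] 69 [ 0.5616 -0.1628  0.062 ]
peg_rear_top 0.58 [238.6, 115.8, 265.4, 143.9] [250. 128.] [24. 23.] 90 [ 0.4578 -0.1705  0.062 ]
rail 0.79 [235.4, 102.9, 269.0, 228.5] [251. 168.] [129.  38.] 90 [ 0.5    -0.1663  0.062 ]
rail 0.38 [239.9, 209.5, 262.1, 234.1] [251. 220.] [23. 20.] 90 [ 0.5633 -0.1608  0.062 ]
```

View pics/w1.png

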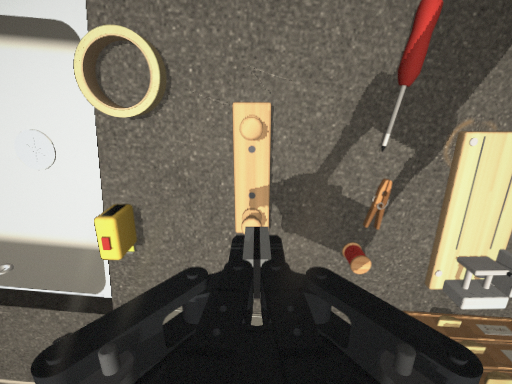

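```bash
python3 - <<'E'
from h import *
import pickle; p=pickle.load(open('w1.pkl','rb'))
g=cv2.cvtColor(p['color'],cv2.COLOR_RGB2HSV); m=((g[...,1]>70)&(g[...,2]>110)).astype(np.uint8)
for r in (108,145,160,175,190,205):
    x=np.nonzero(m[r,215:290])[0]+215; print(r,x.min(),x.max())
    e=atz(p,[(x.min()-.5,r),(x.max()+.5,r)],.022); print(e.round(4).tolist(),e.mean(0).round(4),np.linalg.norm(e[0]-e[1]).round(4))
c=np.nonzero(m[90:130,252])[0]+90; print('rear',c.min(),atz(p,[(252,c.min()-.5)],.022))
for z in (.056,.062): print('rear peg top',atz(p,[(251.5,125)],z))
E
python3 -c "
import cv2
a=cv2.imread('pics/w1.png')[95:245,215:290];cv2.imwrite('pics/w1c.png',cv2.resize(a,None,fx=4,fy=4,interpolation=cv2.INTER_CUBIC))"
```

```text
108 232 270
[[0.4407, -0.1951, 0.022], [0.4364, -0.1497, 0.022]] [ 0.4386 -0.1724  0.022 ] 0.0456
145 233 270
[[0.4837, -0.1911, 0.022], [0.4794, -0.145, 0.022]] [ 0.4816 -0.168   0.022 ] 0.0463
160 233 269
[[0.5023, -0.1899, 0.022], [0.498, -0.1442, 0.022]] [ 0.5002 -0.167   0.022 ] 0.0459
175 234 269
[[0.5214, -0.1873, 0.022], [0.5171, -0.1421, 0.022]] [ 0.5193 -0.1647  0.022 ] 0.0454
190 234 269
[[0.5413, -0.186, 0.022], [0.537, -0.14, 0.022]] [ 0.5391 -0.163   0.022 ] 0.0462
205 234 268
[[0.5619, -0.1846, 0.022], [0.5576, -0.139, 0.022]] [ 0.5598 -0.1618  0.022 ] 0.0458
rear 102 [[ 0.43123704 -0.1718945   0.022     ]]
rear peg top [[ 0.45513235 -0.16980086  0.056     ]]
rear peg top [[ 0.45464844 -0.16974322  0.062     ]]
```

View pics/w1c.png

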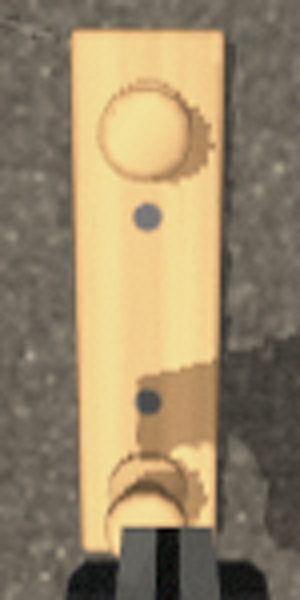

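drive_tool:
  rows:
    - [0, 0, 0, -0.0156, -0.0021, 0.0295, 0]
    - [0, 0, 0, -0.0156, -0.0021, 0.0295, 0]
    - [0, 0, 0, -0.0156, -0.0021, 0.0295, 0]
    - [0, 0, 0, -0.0156, -0.0021, 0.0295, 0]
    - [0, 0, 0, 0, 0, 0, 0]

```text
time: 4.13
tool_pos: [0.5707, -0.1579, 0.0785]
tcp_rot: [0.154, -3.129, -0.006]
wrist_force: [-1.8, 0.5, -0.2]
width: -0.004
grip_force: 0.0
```

drive_tool:
  rows:
    - [0, 0, 0, 0, 0, 0.008, 0]
    - [0, 0, 0, 0, 0, 0.007, 0]
    - [0, 0, 0, 0, 0, 0.004, 0]
    - [0, 0, 0, 0, 0, 0.003, 0]
    - [0, 0, 0, 0, 0, 0, 0]

```text
time: 4.55
tool_pos: [0.5732, -0.1607, 0.0639]
tcp_rot: [-0.151, 3.137, -0.001]
wrist_force: [0.7, 0.3, -0.9]
width: -0.0
grip_force: 0.0
```

drive_tool:
  rows:
    - [0, 0, 0, 0, 0, 0.0015, 0]
    - [0, 0, 0, 0, 0, 0.0015, 0]
    - [0, 0, 0, 0, 0, 0.001, 0]
    - [0, 0, 0, 0, 0, 0, 0]

```text
time: 4.88
tool_pos: [0.5739, -0.161, 0.0602]
tcp_rot: [-0.151, 3.137, -0.001]
wrist_force: [-1.7, 0.7, 5.0]
width: 0.001
grip_force: 2.3
```

drive_tool:
  rows:
    - [0, 0, 0, 0, 0, 0.001, 0]
    - [0, 0, 0, 0, 0, 0.001, 0]
    - [0, 0, 0, 0, 0, 0.001, 0]
    - [0, 0, 0, 0, 0, 0, 0]

```text
time: 5.22
tool_pos: [0.5739, -0.161, 0.0571]
tcp_rot: [-0.151, 3.137, -0.001]
wrist_force: [-1.7, -0.8, 4.2]
width: 0.005
grip_force: 2.4
```

drive_tool:
  rows:
    - [0, 0, 0, 0, 0, 0.0007, 0]
    - [0, 0, 0, 0, 0, 0.0007, 0]
    - [0, 0, 0, 0, 0, 0, 0]

```text
time: 5.47
tool_pos: [0.5739, -0.161, 0.056]
tcp_rot: [-0.151, 3.137, -0.001]
wrist_force: [-2.3, 0.6, 7.6]
width: 0.001
grip_force: 3.3
```

drive_tool:
  rows:
    - [0, 0, 0, 0, 0, 0.0005, 0]
    - [0, 0, 0, 0, 0, 0, 0]

```text
time: 5.63
tool_pos: [0.5739, -0.161, 0.056]
tcp_rot: [-0.151, 3.137, -0.001]
wrist_force: [-3.6, 0.6, 9.8]
width: 0.003
grip_force: 4.7
```

drive_tool:
  rows:
    - [0, 0, 0, 0, 0, 0.001, 0]
    - [0, 0, 0, 0, 0, 0.001, 0]
    - [0, 0, 0, 0, 0, 0, 0]

```text
time: 5.88
tool_pos: [0.5741, -0.1611, 0.0559]
tcp_rot: [-0.151, 3.137, -0.001]
wrist_force: [-6.8, 1.2, 19.9]
width: -0.001
grip_force: 10.0
```

drive_tool:
  rows:
    - [0, 0, 0, 0, 0, -0.01, 0]
    - [0, 0, 0, 0, 0, -0.012, 0]
    - [0, 0, 0, 0.029, 0, 0, 0]
    - [0, 0, 0, 0.029, 0, 0, 0]
    - [0, 0, 0, 0.029, 0, 0, 0]
    - [0, 0, 0, 0.029, 0, 0, 0]
    - [0, 0, 0, 0, 0, 0.006, 0]
    - [0, 0, 0, 0, 0, 0.005, 0]

```text
time: 6.55
tool_pos: [0.457, -0.172, 0.0634]
tcp_rot: [-0.149, 3.137, -0.001]
wrist_force: [-0.0, 0.3, 0.3]
width: -0.001
grip_force: 0.0
```

drive_tool:
  rows:
    - [0, 0, 0, 0, 0, 0.0015, 0]
    - [0, 0, 0, 0, 0, 0.0015, 0]
    - [0, 0, 0, 0, 0, 0.0015, 0]
    - [0, 0, 0, 0, 0, 0.001, 0]
    - [0, 0, 0, 0, 0, 0, 0]

```text
time: 6.97
tool_pos: [0.4588, -0.1721, 0.0581]
tcp_rot: [0.153, -3.137, 0.0]
wrist_force: [-1.7, -0.4, 3.0]
width: -0.0
grip_force: 1.3
```

drive_tool:
  rows:
    - [0, 0, 0, 0, 0, 0.001, 0]
    - [0, 0, 0, 0, 0, 0.001, 0]
    - [0, 0, 0, 0, 0, 0, 0]

```text
time: 7.22
tool_pos: [0.4589, -0.1721, 0.0561]
tcp_rot: [-0.153, 3.138, -0.001]
wrist_force: [-2.6, -1.2, 4.2]
width: 0.004
grip_force: 2.2
```

drive_tool:
  rows:
    - [0, 0, 0, 0, 0, 0.001, 0]
    - [0, 0, 0, 0, 0, 0.001, 0]
    - [0, 0, 0, 0, 0, 0, 0]

```text
time: 7.47
tool_pos: [0.4591, -0.1721, 0.0559]
tcp_rot: [-0.152, 3.138, -0.001]
wrist_force: [-7.7, 1.7, 17.0]
width: -0.003
grip_force: 8.7
```

drive_tool:
  rows:
    - [0, 0, 0, 0, 0, -0.022, 0]
    - [0, 0, 0, 0, 0, -0.03, 1]
    - [0, 0, 0, -0.019, 0, 0, 1]
    - [0, 0, 0, -0.019, 0, 0, 1]
    - [0, 0, 0, -0.0187, 0.0006, 0, 1]
    - [0, 0, 0, 0, 0, 0, 1]
    - [0, 0, 0, 0, 0, 0, 1]
    - [0, 0, 0, 0, 0, 0, 1]

```text
time: 8.13
tool_pos: [0.5138, -0.1655, 0.1051]
tcp_rot: [0.152, -3.137, -0.001]
wrist_force: [-0.4, -0.6, -0.0]
width: 0.975
grip_force: 0.0
```

```bash
python3 - <<'E'
from h import *
p=cam('wrist'); save(p,'w2.png'); s=status.read_state(); print(s['tool_pos'],s['tcp_rot'],s['wrist_force'],s['width'])
import pickle; pickle.dump(p,open('w2.pkl','wb'))
g=cv2.cvtColor(p['color'],cv2.COLOR_RGB2HSV); m=((g[...,1]>70)&(g[...,2]>100)).astype(np.uint8)
for r in range(20,260,30):
    x=np.nonzero(m[r,180:330])[0]+180
    if len(x):
        e=atz(p,[(x.min()-.5,r),(x.max()+.5,r)],.022); print(r,x.min(),x.max(),e.mean(0).round(4),np.linalg.norm(e[0]-e[1]).round(4))
E
```

```text
[ 0.51337655 -0.16550697  0.10499965] [ 1.51607134e-01 -3.13640158e+00 -8.65021635e-04] [-0.28591794  1.06192979  0.59556709] 1.0014616673294947
110 229 283 [ 0.4409 -0.1726  0.022 ] 0.045
140 230 282 [ 0.4652 -0.1703  0.022 ] 0.0448
170 230 281 [ 0.4912 -0.1682  0.022 ] 0.0455
200 231 280 [ 0.519  -0.1655  0.022 ] 0.0454
230 232 279 [ 0.549  -0.1626  0.022 ] 0.0452
```

View pics/w2.png

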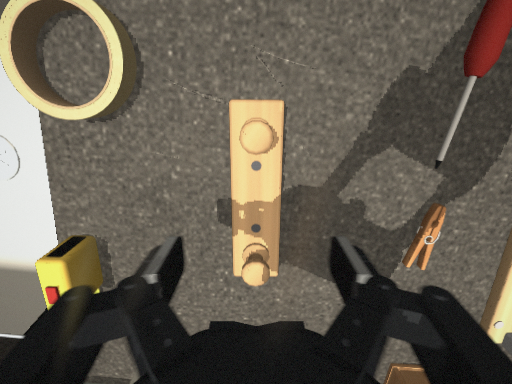

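drive_tool:
  rows:
    - [0, 0, 0, 0, 0, 0.03, 1]
    - [0, 0, 0, 0, 0, 0.03, 1]
    - [0, 0, 0, 0, 0, 0.025, 1]
    - [0, 0, 0, 0, 0, 0.015, 1]
    - [0, 0, 0, 0, 0, 0, 1]
    - [0, 0, 0, 0, 0, 0, 1]

```text
time: 8.68
tool_pos: [0.5124, -0.1655, 0.0047]
tcp_rot: [0.151, -3.135, -0.002]
wrist_force: [0.7, 0.1, 0.8]
width: 0.999
grip_force: 0.0
```

drive_tool:
  rows:
    - [0, 0, 0, 0, 0, 0, 0]
    - [0, 0, 0, 0, 0, 0, 0]
    - [0, 0, 0, 0, 0, 0, 0]
    - [0, 0, 0, 0, 0, 0, 0]
    - [0, 0, 0, 0, 0, 0, 0]
    - [0, 0, 0, 0, 0, 0, 0]
  force: 50

```text
time: 9.18
tool_pos: [0.5157, -0.1664, 0.0075]
tcp_rot: [-0.151, 3.135, -0.002]
wrist_force: [-1.7, -0.3, 6.7]
width: 0.521
grip_force: 52.9
```

drive_tool:
  rows:
    - [0, 0, 0, 0, 0, -0.01, 0]
    - [0, 0, 0, 0, 0, -0.03, 0]
    - [0, 0, 0, 0, 0, -0.035, 0]
    - [0, 0, 0, 0, 0, -0.035, 0]
    - [0, 0, 0, 0, 0, -0.03, 0]
    - [0, 0, 0, -0.001, 0.02, 0, 0]
    - [0, 0, 0, -0.001, 0.036, 0, 0]
    - [0, 0, 0, -0.001, 0.036, 0, 0]

```text
time: 9.85
tool_pos: [0.5086, -0.0738, 0.1474]
tcp_rot: [-0.147, 3.136, -0.001]
wrist_force: [-0.8, 0.7, -1.8]
width: 0.523
grip_force: 52.0
```

drive_tool:
  rows:
    - [0, 0, 0, -0.001, 0.036, 0, 0]
    - [0, 0, 0, -0.001, 0.036, 0, 0]
    - [0, 0, 0, -0.001, 0.023, 0, 0]
    - [0, 0, 0, 0, 0, 0, 0]
    - [0, 0, 0, 0, 0, 0, 0]
    - [0, 0, 0, 0, 0, 0, 0]

```text
time: 10.35
tool_pos: [0.502, 0.0207, 0.1459]
tcp_rot: [0.153, -3.138, 0.001]
wrist_force: [0.0, -1.2, -1.9]
width: 0.527
grip_force: 52.0
```

```bash
python3 - <<'E'
from h import *
p=cam('wrist'); save(p,'w3.png'); s=status.read_state(); print(s['tool_pos'],s['tcp_rot'],s['wrist_force'],s['width'],s['time'])
import pickle; pickle.dump(p,open('w3.pkl','wb'))
E
```

```text
[0.50207264 0.02022186 0.14580568] [ 1.50829469e-01 -3.13791945e+00  7.93233933e-04] [ 0.36916425  0.41695464 -2.42746791] 0.5268440728438918 10.4
```

View pics/w3.png

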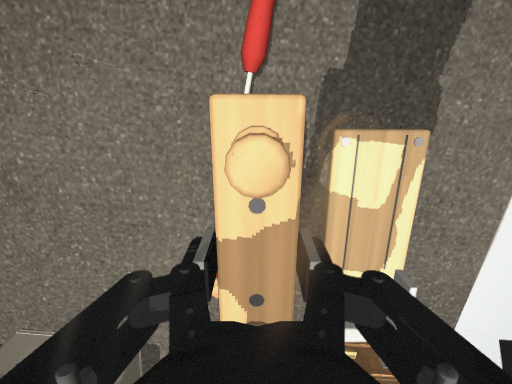

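```bash
python3 - <<'E'
from h import *
import pickle; p=pickle.load(open('w3.pkl','rb'))
g=cv2.cvtColor(p['color'],cv2.COLOR_RGB2GRAY).astype(float)
def fit(x0,y0,x1,y1,n):
    P=[]
    for y in range(y0,y1,4):
        xc=x0+(x1-x0)*(y-y0)/(y1-y0); a=int(xc)-5; w=g[y,a:a+11]; w=np.clip(np.median(w)-15-w,0,None)
        if w.sum()>10: P.append((a+(w*np.arange(11)).sum()/w.sum(),y))
    X=atz(p,P,.015); k=np.polyfit(X[:,0],X[:,1],1); r=np.polyval(k,X[:,0])-X[:,1]
    ok=abs(r)<.0015; k=np.polyfit(X[ok,0],X[ok,1],1); print(n,len(P),ok.sum(),np.degrees(np.arctan(k[0])),k, 'y@.5354',np.polyval(k,.5354)); return k
a=fit(358,140,346,262,'L');b=fit(407,140,388,262,'R')
print('mid',np.polyval((a+b)/2,.5354),'sep',(np.polyval(b,.5354)-np.polyval(a,.5354))*np.cos(np.arctan(a[0])))
print('front corners',atz(p,[(335,128.5),(430,130)],.015))
# rail in hand
z=.1458-.0075+.022
m=cv2.cvtColor(p['color'],cv2.COLOR_RGB2HSV); m=(m[...,1]>70)&(m[...,2]>100)
C=[]
for r in (100,120,150,180,200):
    x=np.nonzero(m[r,190:325])[0]+190; e=atz(p,[(x.min()-.5,r),(x.max()+.5,r)],z); C.append(e.mean(0)); print(x.min(),x.max(),np.linalg.norm(e[0]-e[1]).round(4),e.mean(0).round(4))
C=np.array(C);k=np.polyfit(C[:,0],C[:,1],1);print(np.degrees(np.arctan(k[0])),'y at tcp x',np.polyval(k,.502),'rear end',atz(p,[(258,94)],z))
tv=R.from_rotvec([.1508,-3.1379,.0008]).as_matrix();print(np.degrees(np.arctan2(-tv[1,0],-tv[0,0])))
T=cam('top'); save(T,'top3.png')
print(proj(p,[.61,.16,.053]))
E
```

```text
L 31 31 5.6501598933285235 [0.09893481 0.07563686] y@.5354 0.12860655689147546
R 31 31 5.516311250674653 [0.09657638 0.12699414] y@.5354 0.1787011293041036
mid 0.1536538430977895 sep 0.04985119239823147
front corners [[0.44055008 0.09480739 0.015     ]
 [0.43223249 0.19187117 0.015     ]]
209 306 0.045 [0.4221 0.0136 0.1603]
209 305 0.0455 [0.4311 0.0142 0.1603]
211 321 0.0539 [0.4447 0.02   0.1603]
212 301 0.0453 [0.4603 0.0169 0.1603]
213 324 0.0577 [0.4703 0.0241 0.1603]
10.330450329759469 y at tcp x 0.02801413201454442 rear end [[0.41954789 0.0135715  0.1603    ]]
5.502762336582917
[[374.52793018 296.89265529]]
```

drive_tool:
  rows:
    - [0, 0, 0, -0.004, 0.02, 0, 0]
    - [0, 0, 0, -0.006, 0.036, 0, 0]
    - [0, 0, 0, -0.006, 0.036, 0, 0]
    - [0, 0, 0, -0.0065, 0.037, 0, 0]
    - [0, 0, 0, 0, 0, 0.03, 0]
    - [0, 0, 0, 0, 0, 0.035, 0]
    - [0, 0, 0, 0, 0, 0.03, 0]
    - [0, 0, 0, 0, 0, 0.015, 0]

```text
time: 11.12
tool_pos: [0.5096, 0.15, 0.0318]
tcp_rot: [0.149, -3.132, 0.002]
wrist_force: [-0.5, -1.0, -1.3]
width: 0.525
grip_force: 52.0
```

drive_tool:
  rows:
    - [0, 0, 0, 0, 0, 0, 0]
    - [0, 0, 0, 0, 0, 0, 0]
    - [0, 0, 0, 0, 0, 0, 0]

```text
time: 11.37
tool_pos: [0.5137, 0.151, 0.037]
tcp_rot: [-0.149, 3.136, 0.001]
wrist_force: [-0.0, 0.4, -1.4]
width: 0.526
grip_force: 52.1
```

```bash
python3 - <<'E'
from h import *
p=cam('wrist'); save(p,'w4.png'); s=status.read_state(); print(s['tool_pos'],s['tcp_rot'],s['wrist_force'],s['width'],s['time'])
import pickle; pickle.dump(p,open('w4.pkl','wb'))
t=cam('top'); save(t,'top4.png')
E
```

```text
[0.51416591 0.15130756 0.03753686] [-1.49457768e-01  3.13463816e+00  9.30408168e-04] [ 0.07772683 -0.24368706 -1.46947152] 0.5187861737207197 11.4167
```

View pics/w4.png

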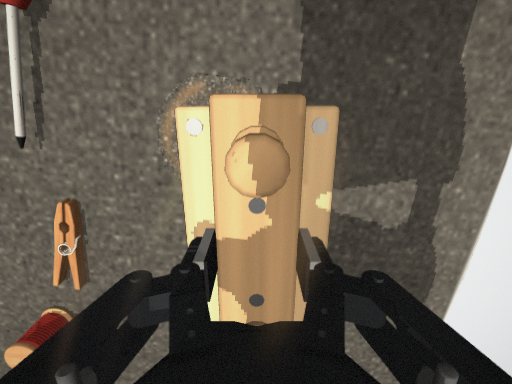

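```bash
python3 - <<'E'
from h import *
import pickle; p=pickle.load(open('w4.pkl','rb'))
m=cv2.cvtColor(p['color'],cv2.COLOR_RGB2GRAY).astype(float)
o=np.array([.5354,.1537]);th=np.radians(5.58);u=np.array([np.cos(th),np.sin(th)]);n=np.array([-u[1],u[0]])
J=lambda X:[np.round([(x[:2]-o)@u*1e3,(x[:2]-o)@n*1e3],1).tolist() for x in X]
def edge(r,a,b): # strongest gradient
    g=abs(np.diff(cv2.GaussianBlur(m,(3,3),0)[r,a:b])); i=int(g.argmax()); return a+i+.5+0.5*(g[i+1]-g[i-1])/(2*g[i]-g[i+1]-g[i-1]+1e-6) if 0<i<len(g)-1 else a+i+.5
for r in (115,135,155,175,195):
    L=edge(r,170,195);Rr=edge(r,325,345);a=edge(r,203,218);b=edge(r,296,312)
    print(r,np.round([L,a,b,Rr],1),'bed',J(atz(p,[(L,r),(Rr,r)],.015)),'rail',J(atz(p,[(a,r),(b,r)],.052)))
s=np.array([.51417,.1513,0]);print('tcp',J([s]), 'rail rear',J(atz(p,[(258,94.5)],.052)),'bed front',J(atz(p,[(257,106)],.015)))
E
```

```text
115 [175.  208.3 305.6 338.3] bed [[-93.8, -48.9], [-93.6, 48.9]] rail [[-95.4, -22.5], [-95.3, 22.6]]
135 [176.7 209.3 304.6 336.5] bed [[-82.0, -49.1], [-81.7, 48.9]] rail [[-86.3, -22.6], [-86.2, 22.6]]
155 [178.7 210.3 303.5 335. ] bed [[-69.6, -48.9], [-69.3, 49.1]] rail [[-76.7, -22.6], [-76.6, 22.6]]
175 [180.7 211.3 302.1 333.3] bed [[-56.6, -48.9], [-56.4, 49.1]] rail [[-66.6, -22.7], [-66.5, 22.5]]
195 [182.6 212.3 301.1 331.3] bed [[-43.0, -48.8], [-42.7, 49.0]] rail [[-56.1, -22.8], [-56.0, 22.5]]
tcp [[-21.4, -0.3]] rail rear [[-104.4, 0.5]] bed front [[-98.8, 0.2]]
```

drive_tool:
  rows:
    - [0, 0, 0, 0, 0, 0.006, 0]
    - [0, 0, 0, 0, 0, 0.005, 0]
    - [0, 0, 0, 0, 0, 0.002, 0]
    - [0, 0, 0, 0, 0, 0.001, 0]
    - [0, 0, 0, 0, 0, 0, 0]
    - [0, 0, 0, 0, 0, 0, 0]

```text
time: 11.97
tool_pos: [0.5121, 0.1514, 0.0225]
tcp_rot: [0.152, -3.138, 0.001]
wrist_force: [-1.9, -1.0, 5.8]
width: 0.519
grip_force: 52.9
```

drive_tool:
  rows:
    - [0, 0, 0, 0, 0, 0.0005, 0]
    - [0, 0, 0, 0, 0, 0.0005, 0]
    - [0, 0, 0, 0, 0, 0, 0]

```text
time: 12.22
tool_pos: [0.5122, 0.1514, 0.0225]
tcp_rot: [0.152, -3.137, 0.001]
wrist_force: [-5.5, -2.1, 13.0]
width: 0.522
grip_force: 53.8
```

drive_tool:
  rows:
    - [0, 0, 0, 0, 0, -0.0012, 0]
    - [0, 0, 0, -0.002, 0, 0, 0]
    - [0, 0, 0, -0.002, 0, 0, 0]
    - [0, 0, 0, -0.002, 0, 0, 0]
    - [0, 0, 0, -0.001, 0, 0, 0]
    - [0, 0, 0, 0, 0, 0, 0]

```text
time: 12.72
tool_pos: [0.5191, 0.1523, 0.0225]
tcp_rot: [0.151, -3.137, 0.0]
wrist_force: [-3.6, -0.5, 7.4]
width: 0.519
grip_force: 53.1
```

drive_tool:
  rows:
    - [0, 0, 0, -0.002, 0, 0, 0]
    - [0, 0, 0, -0.002, 0, 0, 0]
    - [0, 0, 0, -0.002, 0, 0, 0]
    - [0, 0, 0, -0.002, 0, 0, 0]
    - [0, 0, 0, 0, 0, 0, 0]
    - [0, 0, 0, 0, 0, 0, 0]

```text
time: 13.22
tool_pos: [0.5264, 0.153, 0.0225]
tcp_rot: [0.152, -3.136, 0.0]
wrist_force: [-6.1, -0.6, 9.3]
width: 0.524
grip_force: 53.3
```

drive_tool:
  rows:
    - [0, 0, 0, 0, 0, -0.0008, 0]
    - [0, 0, 0, -0.002, 0, 0, 0]
    - [0, 0, 0, -0.002, 0, 0, 0]
    - [0, 0, 0, -0.002, 0, 0, 0]
    - [0, 0, 0, 0, 0, 0, 0]
    - [0, 0, 0, 0, 0, 0, 0]

```text
time: 13.72
tool_pos: [0.5309, 0.1534, 0.0225]
tcp_rot: [0.152, -3.133, 0.001]
wrist_force: [-7.8, -0.0, 8.1]
width: 0.52
grip_force: 53.3
```

```bash
python3 - <<'E'
from h import *
s=status.read_state(); print(s['tool_pos'],s['wrist_force'])
t=cam('top'); save(t,'top5.png'); c=cam('scene'); save(c,'scene5.png')
o=np.array([.5354,.1537]);th=np.radians(5.58);u=np.array([np.cos(th),np.sin(th)]);n=np.array([-u[1],u[0]])
im=[]
for p in (t,c):
    X=o+93*u/1e3+n*.042; v=proj(p,[[*X,.05]])[0]; print(v)
    x,y=v.astype(int); im.append(cv2.resize(p['color'][max(0,y-22):y+23,x-30:x+30],(780,585),interpolation=cv2.INTER_CUBIC)[:,:,::-1])
cv2.imwrite('pics/pt5.png',im[0]);cv2.imwrite('pics/ps5.png',im[1])
E
```

```text
[0.53087475 0.15336365 0.02251556] [-7.76938885e+00 -5.29393583e-03  8.11614466e+00]
[145.95588476 165.41446544]
[138.88651381 217.14833912]
```

View pics/pt5.png

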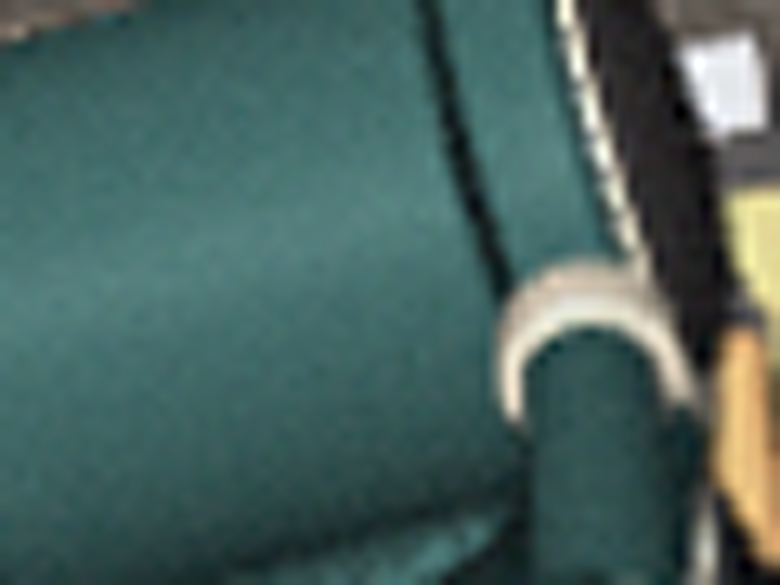

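drive_tool:
  rows:
    - [0, 0, 0, 0, 0, -0.0005, 0]
    - [0, 0, 0, -0.0015, 0, 0, 0]
    - [0, 0, 0, -0.0015, 0, 0, 0]
    - [0, 0, 0, -0.0015, 0, 0, 0]
    - [0, 0, 0, -0.0015, 0, 0, 0]
    - [0, 0, 0, 0, 0, 0, 0]
    - [0, 0, 0, 0, 0, 0, 0]

```text
time: 14.4
tool_pos: [0.5348, 0.1537, 0.0225]
tcp_rot: [0.152, -3.129, 0.002]
wrist_force: [-11.6, -0.7, 11.8]
width: 0.52
grip_force: 53.6
```

```bash
python3 - <<'E'
from h import *
s=status.read_state(); print(s['tool_pos'],s['tcp_rot'],s['wrist_force'],s['width'])
c=cam('scene'); save(c,'scene6.png')
im=c['color'][192:247,115:190]; cv2.imwrite('pics/ps6.png',cv2.resize(im[:,:,::-1],(780,572),interpolation=cv2.INTER_CUBIC))
E
```

```text
[0.53476632 0.15368788 0.02249113] [ 1.51557827e-01 -3.12877388e+00  1.70650446e-03] [-11.56411299  -0.72189748  11.79100962] 0.5204249337204343
```

View pics/ps6.png

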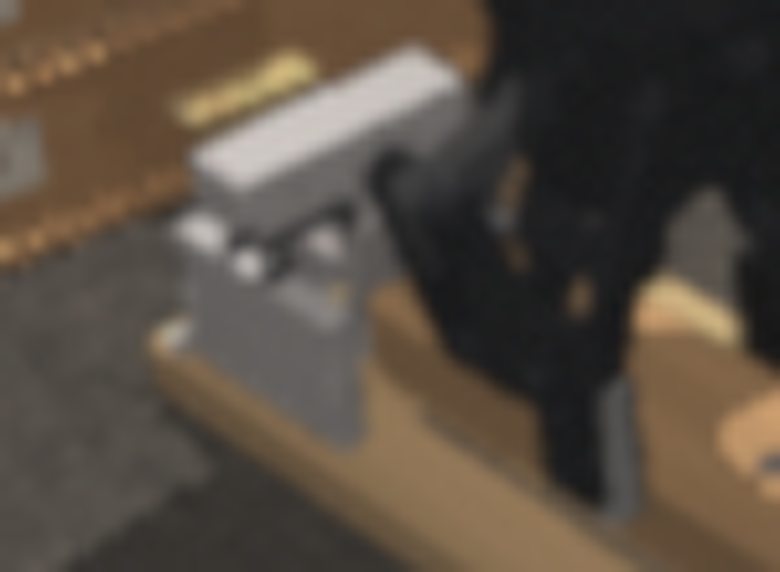

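```bash
python3 - <<'E'
from h import *
print(R.from_rotvec([.1516,-3.1288,.0017]).as_matrix().round(4))
p=cam('scene'); o=np.array([.5354+.0009*0,.1537]);th=np.radians(5.58);u=np.array([np.cos(th),np.sin(th)]);n=np.array([-u[1],u[0]])
def q(x,y,z):
    v=proj(p,[[*(o+u*x/1e3+n*y/1e3),z/1e3]])[0]; return ((v-[115,192])*10.4).round().tolist()
for x in (65,121): print('bar',x,q(x,38,50),q(x,46,50))
for x in (86,100): print('rib',x,q(x,38,56),q(x,46,56),q(x,42,50))
for d in (8,12,15,20): print('ptr',d,q(78+d,23,53),q(78+d,38,56))
s=cv2.resize(p['color'][192:247,115:190],(780,572),interpolation=cv2.INTER_CUBIC).astype(int).sum(2)
# profile along the bar top, y=42, z=50..57
for z in (50,53,56):
    print(z,[(x,int(s[int(q(x,42,z)[1]),int(q(x,42,z)[0])])) for x in range(66,122,3)])
E
```

```text
[[-9.953e-01 -9.670e-02 -9.100e-03]
 [-9.670e-02  9.953e-01 -1.500e-03]
 [ 9.200e-03 -6.000e-04 -1.000e+00]]
bar 65 [341.0, 305.0] [311.0, 320.0]
bar 121 [188.0, 205.0] [158.0, 219.0]
rib 86 [280.0, 244.0] [250.0, 259.0] [268.0, 274.0]
rib 100 [241.0, 219.0] [211.0, 234.0] [229.0, 249.0]
ptr 8 [337.0, 228.0] [280.0, 244.0]
ptr 12 [326.0, 221.0] [269.0, 237.0]
ptr 15 [318.0, 215.0] [260.0, 232.0]
ptr 20 [304.0, 207.0] [247.0, 223.0]
50 [(66, 395), (69, 385), (72, 386), (75, 389), (78, 377), (81, 300), (84, 229), (87, 293), (90, 449), (93, 531), (96, 437), (99, 307), (102, 374), (105, 505), (108, 569), (111, 566), (114, 504), (117, 368), (120, 219)]
53 [(66, 380), (69, 369), (72, 366), (75, 353), (78, 287), (81, 200), (84, 247), (87, 348), (90, 426), (93, 362), (96, 239), (99, 273), (102, 451), (105, 517), (108, 522), (111, 453), (114, 326), (117, 215), (120, 193)]
56 [(66, 334), (69, 313), (72, 307), (75, 257), (78, 193), (81, 198), (84, 248), (87, 275), (90, 267), (93, 211), (96, 239), (99, 340), (102, 404), (105, 406), (108, 365), (111, 292), (114, 216), (117, 205), (120, 238)]
```

drive_tool:
  rows:
    - [0, -0.3, 0, 0, 0, -0.0005, 0]
    - [0, -0.3, 0, 0, 0, 0, 0]
    - [0, 0, 0, 0, 0, 0, 0]
    - [0, 0, 0, 0, 0, 0, 0]

```text
time: 14.83
tool_pos: [0.535, 0.1537, 0.0225]
tcp_rot: [-0.152, 3.136, -0.001]
wrist_force: [-9.1, 0.4, 7.4]
width: 0.526
grip_force: 53.0
```

drive_tool:
  rows:
    - [0, -0.1, 0, 0, 0, -0.0004, 0]
    - [0, -0.1, 0, -0.001, 0, 0, 0]
    - [0, -0.1, 0, -0.001, 0, 0, 0]
    - [0, 0, 0, -0.001, 0, 0, 0]
    - [0, 0, 0, 0, 0, 0, 0]
    - [0, 0, 0, 0, 0, 0, 0]
    - [0, 0, 0, 0, 0, 0, 0]

```text
time: 15.42
tool_pos: [0.5365, 0.1538, 0.0225]
tcp_rot: [-0.152, 3.134, -0.001]
wrist_force: [-13.8, 0.1, 8.6]
width: 0.527
grip_force: 53.2
```

```bash
python3 - <<'E'
from h import *
s=status.read_state(); print(s['tool_pos'],s['wrist_force'],s['torque']); print(R.from_rotvec(s['tcp_rot']).as_matrix().round(4))
p=cam('scene'); c=p['color']; save(p,'scene7.png')
w=cam('wrist'); import pickle; pickle.dump(w,open('w7.pkl','wb')); save(w,'w7.png')
a=cv2.cvtColor(cv2.imread('pics/scene6.png'),cv2.COLOR_BGR2GRAY).astype(int);b=cv2.cvtColor(c,cv2.COLOR_RGB2GRAY).astype(int)
print(a[208:222,135:152]);print(b[208:222,135:152]); z=cv2.cvtColor(cv2.imread('pics/scene0.png'),cv2.COLOR_BGR2GRAY); print(z[208:222,135:152])
E
```

```text
[0.53647218 0.15383414 0.0225219 ] [-13.75213261   0.14840973   8.62884109] [-0.12495386  2.19193977  0.233394  ]
[[-9.953e-01 -9.680e-02  4.200e-03]
 [-9.680e-02  9.953e-01 -4.000e-04]
 [-4.100e-03 -8.000e-04 -1.000e+00]]
[[151 173 191 196 190 176 156 133 115 108 106 105 105 101  89  66  41]
 [113 137 162 170 155 132 113 105 102 103 104 104 103 102  87  59  39]
 [ 99 105 121 127 113 106 105 103 100 101 104 100  95  94  88  67  41]
 [ 98  98 102 108 106 105 105 104 103 101  98  86  75  72  85  84  54]
 [116 102 101 104 104 104 104 102  98  90  79  66  54  54  82  97  75]
 [157 128 101  96  96 101  99  90  79  75  84  90  75  63  89 104  84]
 [181 143  91  75  80  88  78  68  70  96 128 134 108  83  94  96  83]
 [166 133  79  81  87  72  61  64  83 109 142 152 128  95  92  88  85]
 [129 119 115 148 137  94  74  65  81  94 113 130 123 100  92  87  86]
 [104 106 134 174 164 108  76  61  77  90  94 101 102  97  92  87  85]
 [ 98  99 113 141 140  95  69  84  98  98  95  97  95  93  91  86  86]
 [ 96  97  99 103 103  94  99 115 122 115 108 109 113 103  91  88  93]
 [ 96  96  97  98  98 101
[... 1407 characters left out ...]
 86  88  89  89  89  88  90  98 100  93  88  86  85  82  80]
 [134 109  86  81  82  88  88  89 100 121 130 116  95  83  78  69  69]
 [154 122  77  64  73  86  86  88 103 128 139 125  98  76  66  55  65]
 [142 112  68  71  84  86  83  81  91 102 106  97  92 100  98  72  89]
 [111 101  99 126 125 103  86  70  73  72  69  75  98 128 131  99 101]
 [ 88  91 115 149 144 108  80  63  67  65  69  82 100 120 126 104  84]
 [ 83  83  97 121 123  90  78 105 116 100  87  85  89 100 106  94  82]
 [ 82  82  84  89  93  93 115 148 151 134 123 108 113 121 115  98  84]
 [ 83  82  82  83  84  94 119 147 157 157 158 145 145 147 141 116  89]
 [ 81  82  82  83  83  84  91 113 139 157 168 168 161 152 148 129  93]]
```

drive_tool:
  rows:
    - [0, 0.1, 0, -0.0007, 0, -0.0002, 0]
    - [0, 0, 0, -0.0007, 0, 0, 0]
    - [0, 0, 0, -0.0006, 0, 0, 0]
    - [0, 0, 0, 0, 0, 0, 0]
    - [0, 0, 0, 0, 0, 0, 0]
    - [0, 0, 0, 0, 0, 0, 0]

```text
time: 16.02
tool_pos: [0.5378, 0.1539, 0.0225]
tcp_rot: [-0.152, 3.137, -0.001]
wrist_force: [-14.7, 0.4, 10.6]
width: 0.52
grip_force: 53.3
```

```bash
python3 - <<'E'
from h import *
s=status.read_state(); print(s['tool_pos'],s['wrist_force'],s['time'],s['grip_force']); print(R.from_rotvec(s['tcp_rot']).as_matrix().round(4))
p=cam('scene'); save(p,'scene8.png')
# track fence blob: subpixel translation from rest picture along bar direction
z=cv2.imread('pics/scene0.png',0); du=np.array([-2.73,-1.785])/10 # px per mm
for f in ('scene6','scene7','scene8'):
    b=cv2.imread(f'pics/{f}.png',0); best=[]
    for d in np.arange(4,26,.5):
        P=cv2.getRectSubPix(z,(7,7),(148.5,216.5)).astype(float).ravel(); Q=cv2.getRectSubPix(b,(7,7),tuple((np.array([148.5,216.5])+du*d).tolist())).astype(float).ravel()
        best.append((np.corrcoef(P,Q)[0,1].round(3),d))
    print(f,sorted(best)[::-1][:3])
a=cv2.resize(cv2.imread('pics/scene0.png')[200:232,128:160],(390,390),interpolation=cv2.INTER_CUBIC)
b=cv2.resize(cv2.imread('pics/scene8.png')[200:232,128:160],(390,390),interpolation=cv2.INTER_CUBIC)
cv2.imwrite('pics/cmp.png',np.hstack([a,b]))
w=cam('wrist'); m=cv2.cvtColor(w['color'],cv2.COLOR_RGB2GRAY); save(w,'w8.png')
E
```

```text
[0.53775941 0.15392179 0.02250689] [-14.65069107   0.44620939  10.61791742] 16.0167 53.29622983932495
[[-9.953e-01 -9.690e-02  1.000e-03]
 [-9.690e-02  9.953e-01 -8.000e-04]
 [-9.000e-04 -9.000e-04 -1.000e+00]]
scene6 [(np.float64(0.619), np.float64(9.5)), (np.float64(0.615), np.float64(10.0)), (np.float64(0.612), np.float64(9.0))]
scene7 [(np.float64(0.552), np.float64(11.0)), (np.float64(0.547), np.float64(10.5)), (np.float64(0.542), np.float64(11.5))]
scene8 [(np.float64(0.501), np.float64(12.0)), (np.float64(0.495), np.float64(12.5)), (np.float64(0.489), np.float64(13.0))]
```

View pics/cmp.png

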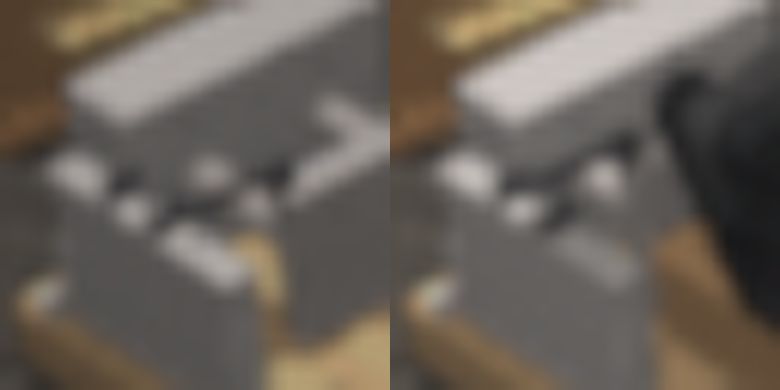

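drive_tool:
  rows:
    - [0, 0, 0, 0, 0, 0, 0]
    - [0, 0, 0, 0, 0, 0, 0]
    - [0, 0, 0, 0, 0, 0, 0]
    - [0, 0, 0, 0, 0, 0, 0]
    - [0, 0, 0, 0, 0, 0, 0]
    - [0, 0, 0, 0, 0, 0, 0]

```text
time: 16.62
tool_pos: [0.5378, 0.1539, 0.0225]
tcp_rot: [-0.152, 3.137, -0.001]
wrist_force: [-15.1, 0.8, 8.9]
width: 0.526
grip_force: 53.3
```

```bash
python3 -c "
from h import *
s=status.read_state(); print(s['tool_pos'],s['wrist_force'],s['grip_force']); print(workorder.finish_job())"
```

```text
[0.53778462 0.15392371 0.02254441] [-15.1149736    0.79946415   8.85521976] 53.29550385475159
the job is handed in; nothing more can be done
None
```

The job is handed in: both pegs are pressed home, and the rail lies flat and centred in the lane. It is held against the fence with a steady push, and the pointer is between the ribs at an estimated 14 mm of fence travel (12 to 15 mm by position, force and camera picture).

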